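# Fit a lampholder post into a spring-plunger post holder

### The job

Take the post with the square porcelain lampholder out of the wooden rack and fit it in the metal post holder: turn it so that the notch in its flange comes over the small pin on the holder's rim, and slide it down past the spring plunger until the flange lies flat on the rim and the plunger has snapped into the groove. Ease it in by feel and never force it, because a hard shove or a jammed post chips the porcelain. Leave the other post in the rack and everything else where it is.

Things in the scene. Friction and masses are not known exactly. Their poses are not given: they have to be found in the camera images.
- post_head (a point): Centre of the head of the post to be fitted: a white porcelain cube of 38 mm, round brass-lined mouth on top, two brass terminals about 6 mm proud on its -x face, 11 mm below the centre; grasp it across its plain y faces. Rigid post of 0.14 to 0.24 kg, z up its axis. Neck 18 mm across from 19 to 33 mm below this point. Starts upright in one of the rack's holes, turned up to 0.6 rad.
- post_notch (a point): Middle of the notch in the post's flange, level with the flange's underside, 15 mm from the axis on its -x side (the terminals' side). Flange: steel, 38 x 38 x 6 mm, underside 39 mm below post_head; at the start it lies on the rack's top. The notch is 8.5 mm wide, 10 mm deep from the edge, right through.
- post_foot (a point): Centre of the foot of that post's steel shank, 85 mm below post_head. The shank is 13 mm across and 46 mm long up to the flange; its last 7.5 mm taper to 4.4 mm across. A V groove 2.2 mm deep runs round it 29 to 36 mm above the foot.
- spare_head (a point): Centre of the head of the other post: round porcelain head 32 mm across, 38 mm high, round flange, same shank. It stands in the rack's other hole, 72 mm away, and stays there. Which post is in which hole varies.
- rack: Wooden block 150 (x) x 58 (y) x 54 (z) mm, fixed; origin at the centre of its underside. Two holes 18 mm across, 50 mm deep at x = -36 and +36 mm: the shanks have 2.5 mm play all round. Turned up to 0.25 rad.
- holder_axis (a point): Post holder: point on its bore's axis, on top of its foot plate, 12 mm above the desk; z up, turned up to 0.35 rad. Foot plate 120 (x) x 84 (y) x 12 mm, clamp socket 54 mm square, 26 mm high. In it a square aluminium column 42 x 42 mm, clamped where its last user left it: its flat top (rim) is 53 to 75 mm above this point, not reported. Bore 14.6 mm across, 50 mm deep.
- holder_pin_side (a point): Point 15 mm from holder_axis on the holder's -x side, straight below the index pin: a steel pin 5 mm across standing 8.5 mm proud of the rim, round top. It must enter the flange's notch (1.75 mm play each side), so the post needs the holder's yaw within 0.1 rad, its -x side over the pin; else the flange stands on the pin. Fully home the flange is on the rim: a dead stop.
- plunger (a joint): Spring plunger travel, m: 0 = out, grows as pushed back, end 0.005. Ball tip 8 mm across, 4.3 mm into the bore, 14 mm below the rim; knob 40 mm out on the holder's +y side. The taper meets it 14 to 21 mm down (10 to 20 N); then it rides the shank at 0.0015 to 0.0035, pushing it 6 to 10 N to -y; in the last 4 mm it snaps into the groove (under 0.001). Pushing the post with over 25 N is forcing.
- gu10_a: Small white reflector lamp standing on its lens, 50 mm across, 62 mm high; a bystander, leave it alone. Origin at the centre of its underside.
- terminal_strip_1: White eight-way terminal strip, 20 x 84 x 16 mm, lying on the desk; a bystander, leave it alone. Origin at the centre of its underside.
- pliers: Combination pliers with red grips, 60 x 173 x 16 mm, lying near the desk's front edge; a bystander, leave it alone. Origin at the centre of its underside.
- side_cutter: Side cutter with blue grips, 49 x 141 x 13 mm, lying beyond the holder; a bystander, leave it alone. Origin at the centre of its underside.
- led_bulb_1: White bulb lying on its side, 60 x 113 x 61 mm, left of the holder; a bystander, leave it alone. Origin at the centre of its underside.
- lampholder_black: Black dome-shaped lampholder, 41 mm across, 40 mm high, standing mouth down; a bystander, leave it alone. Origin at the centre of its underside.
There are look-alikes about, which are no part of the job. Leave any purple look-alike of the part that bears spare_head alone.

How it is judged:
By the outcome, as a careful person would: the job done as asked, in the order asked, and still so for the second after the job is handed in, with the robot touching nothing.
It also fails if it takes over 59 s, if anything falls off the work surface, if the arm or the gripper's body presses on something with over 40 N, if the wrist force passes 120 N, or if a joint passes its speed limit or range.

### The arm

A 6-joint arm with a two-finger parallel gripper is mounted at the origin on a cart in front of the work surface, level with it; the furniture and walls round the work are solid. World frame = base frame: x ahead of the robot, y to its left, z up, the work surface at z = 0. Lengths are in m, angles in rad, forces in N, time in s.
With the tool pointing down it reaches from about 0.35 to 0.975 m from the base axis. Payload 4.9 kg.
Tool frame: the origin (TCP) lies at the very end of the fingers, on their centre line; the grasp point (between the pads) lies 19 mm behind it; z points along the fingers, y is the line along which they close (so a half turn about z gives the same grasp; the last joint's range is limited). The gripper opens to 85 mm and grips with 20 to 120 N. Pads are 22 mm wide; open, the fingers measure 114 mm over their backs; the gripper's body (76 mm by 85 mm) begins 54 mm behind the grasp point. The pads swing forward as they close: fully open they stand 13 mm farther back than shut.
Start: joints at [-0.119, 0.053, 1.613, -0, 1.476, -0.119], TCP at [0.625, 0, 0.231] pointing down, gripper open.
Joint ranges: [-3.01, 3.01], [-1.01, 2.22], [0.06, 2.58], [-1.02, 4.17], [0.09, 2.62], [-3.14, 3.14]. Speed limits (rad/s): [2.57, 2.57, 3.14, 3.14, 3.14, 3.14].

### API

Orientations are given as a rotation vector (axis times angle).
In Python, from station import get_obs, get_image, finish_job gives the robot as it stands. The module is installed in compiled form; this text tells all that it offers.
- The arm moves only by the tool carry_out, never from a script. Its argument "rows" is a list of rows, each a list of 7 numbers: the turn, a rotation vector about the tool's x, y, z as a fraction of full scale, then the shift along the tool's x, y, z as a fraction of full scale, then the closure, from -1 (fully open) to 1 (shut). A call has 1 to 5 rows; each row is the pose to reach, as a shift and turn from the pose commanded when the call began, along the tool's axes at that moment, turning the shorter way round; what a row does not reach only later rows make up. Full scale, the value 1, is 300 mm for a shift and pi rad for a turn. A row lasts 1/10 s, in which the tool goes at most 50 mm and 8.59 degrees, less where a joint would pass 70% of its speed; a pose out of reach is approached as far as the arm can. A call with a number of a shift or a turn outside -1 to 1 is refused whole. A call with a gripper value outside its range is refused whole. The fingers move at their own pace and stop on an object; "force" is the grip in N (left out, the last holds). Time passes only in rows, so rows that repeat a pose let the fingers close. It gives the time, the measured TCP pose, the force, the opening and the grip force at its end, in the units of the state.
- get_obs(): the state, without advancing time (a new reading comes with each control period).
- get_image(name): name is "scene" or "side" or "wrist"; returns a dict with "img" (400x640x3 uint8, blue, green, red), "mtx" (3x3 intrinsics, pixels), "D" ([k1, k2, p1, p2, k3] as OpenCV has them; the pictures are not rectified), "R" (3x3) and "t" (3): a world point X has camera coordinates R X + t. Camera axes: x right, y down, z forward; pixel columns grow to the right and rows downward; lengths in m; the calibration is good to about 2 mm. A picture is of the moment at which its call begins. There is no depth.
- finish_job(): hands the job in; it is judged then, once.
The state is a dict: "t": time; "q": joint angles; "dq": joint speeds; "effort": joint torques, N m; "tool_pos": TCP position; "tool_rot": TCP orientation; "contact_force": force on the tool from outside, world axes, zero at the start; "wrist_torque": the same for the moment, N m; "opening": finger opening in m; "grip_force": force on a finger pad.
Only numpy, scipy, OpenCV 4.12 (cv2) and the standard library are available. Lean on these libraries where they do the work, as an engineer would, in place of code of your own. Each camera call takes 0.05 s, during which the arm holds its last target. There are 200 camera calls.

## Working session

There is one attempt and no reset: what is moved stays moved. The work goes in short steps, Python scripts to look and compute and a tool call to move; the robot and the scene stay as the last step left them, time stands still between calls to the robot, and variables do not carry over. Pictures are saved under pics/ and viewed, at most 12 in all, crops included, and the job is handed in when it is done.

Besides the shell and the picture viewer there is one more tool, called as name([rows], argument=value, ...), one row to a line, values as JSON. carry_out: Moves the arm, as the interface text tells. Shift numbers are shares of 300 mm and turn numbers shares of pi rad, none past 1 either way. Its arguments: {"type":"object","properties":{"rows":{"type":"array"},"force":{"type":"number"}},"required":["rows"]}

```bash
mkdir -p pics; cat > h.py <<'E'
import numpy as np, cv2, pickle
from station import get_obs, get_image
from scipy.spatial.transform import Rotation as Rn
def snap(n,tag):
    d=get_image(n); pickle.dump(d,open(f'pics/{tag}.pkl','wb')); cv2.imwrite(f'pics/{tag}.png',d['img']); return d
def load(tag): return pickle.load(open(f'pics/{tag}.pkl','rb'))
def ray(d,uv):
    p=cv2.undistortPoints(np.array([[uv]],float),d['mtx'],d['D'])[0,0]
    R=np.array(d['R']); t=np.array(d['t']).ravel()
    v=R.T@np.array([p[0],p[1],1]); return -R.T@t, v/np.linalg.norm(v)
def atz(d,uv,z):
    c,v=ray(d,uv); return c+v*(z-c[2])/v[2]
def tri(obs):
    A=np.zeros((3,3));b=np.zeros(3)
    for d,uv in obs:
        c,v=ray(d,uv);P=np.eye(3)-np.outer(v,v);A+=P;b+=P@c
    X=np.linalg.solve(A,b)
    return X,[np.linalg.norm((np.eye(3)-np.outer(v,v))@(X-c)) for c,v in (ray(d,uv) for d,uv in obs)]
def proj(d,X):
    return cv2.projectPoints(np.array(X,float).reshape(-1,3),cv2.Rodrigues(np.array(d['R']))[0],np.array(d['t'],float),d['mtx'],np.array(d['D'],float))[0][:,0]
E
python3 - <<'E'
from h import *
for n in ('scene','side','wrist'):
    d=snap(n,n+'0'); print(n,ray(d,(320,200)),d['mtx'][0][0])
a=np.vstack([load('scene0')['img'],load('side0')['img']])
cv2.imwrite('pics/a.png',cv2.resize(a,(480,600)))
o=get_obs();print(o)
E
```

```text
scene (array([-0.07365893, -0.75690388,  0.56971735]), array([ 0.62275665,  0.63317009, -0.45964094])) 378.3585759273336
side (array([0.18340427, 0.46799118, 0.53604707]), array([ 0.45936628, -0.71968607, -0.52060982])) 371.95351654543424
wrist (array([0.62505329, 0.06354615, 0.37249432]), array([-0.02047036, -0.2728035 , -0.96185197])) 332.9275644537689
{'t': 0.15, 'q': array([-1.18978784e-01,  5.32126980e-02,  1.61397134e+00, -1.90440052e-05,
        1.47598284e+00, -1.18977427e-01]), 'dq': array([ 0.00121652, -0.00124602, -0.00255891,  0.00160043,  0.00029688,
        0.00100459]), 'effort': array([ 5.10442842e-04, -3.94241810e+01, -3.70721948e+01, -1.15854355e-04,
        4.61802789e-03,  5.00508997e-05]), 'tool_pos': array([6.24521113e-01, 6.55871714e-05, 2.30345127e-01]), 'tool_rot': array([-2.22057400e+00, -2.22057503e+00,  1.55140963e-03]), 'contact_force': array([ 0.6336287 ,  0.81214904, -0.67987814]), 'wrist_torque': array([-0.01588986,  0.01365354, -0.0138232 ]), 'grip_force': 0.0, 'opening': 0.08543327008028259}
```

View pics/scene0.png

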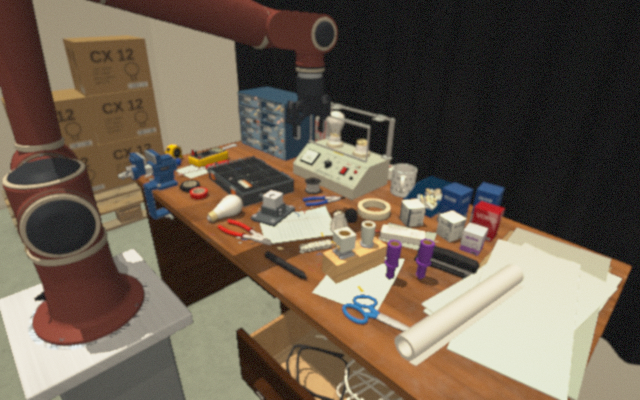

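View pics/side0.png

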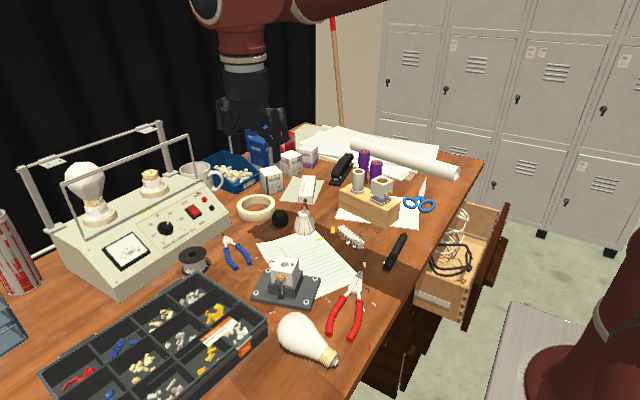

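The scene view shows the rack with the square-headed post at about (345,240) and the holder at about (272,203). In the side view they are at about (380,187) and (285,268). Next I'll enlarge those areas.

```bash
python3 - <<'E'
from h import *
s=load('scene0')['img'];e=load('side0')['img']
def c(im,x,y,w,h): return cv2.resize(im[y:y+h,x:x+w],(400,300),interpolation=cv2.INTER_CUBIC)
a=np.vstack([np.hstack([c(s,310,210,100,75),c(s,232,173,80,60)]),np.hstack([c(e,325,155,100,75),c(e,240,243,100,75)])])
cv2.imwrite('pics/b.png',a)
E
```

```text
(no output)
```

View pics/b.png

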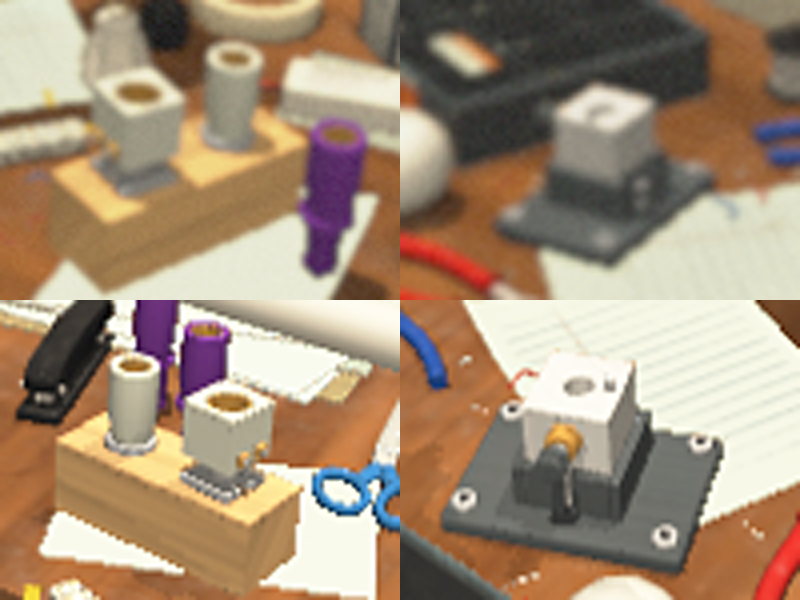

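View pics/wrist0.png

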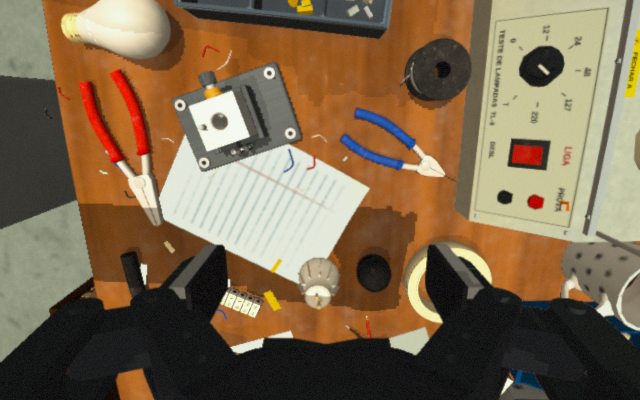

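The crops show:
- **Rack:** the square post stands at the rack end nearer the robot, with its mouth at scene (345,233) and side (382.5,180.5). Its terminals point towards the robot.
- **Holder:** the bore is at scene (272.6,195), side (285,264) and wrist (220,122). The pin is on its robot side and the plunger knob on +y.

```bash
python3 - <<'E'
from h import *
s,e,w=load('scene0'),load('side0'),load('wrist0')
np.set_printoptions(precision=4,suppress=True)
print('head top',tri([(s,(345,233.2)),(e,(382.5,180.5))]))
for d,u in((s,(345,233.2)),(e,(382.5,180.5))): print(atz(d,u,.112))
print('spare',tri([(s,(369,224.5)),(e,(359.2,171))]))
print('bore',tri([(s,(272.6,195)),(e,(285,264.2)),(w,(220,122))]),tri([(e,(285,264.2)),(w,(220,122))]))
ws=[(270,73),(293,132),(204,162),(181,105)]; es=[(255.7,292.2),(268,270.2),(315,278.5),(306.2,302.2)]
# order by matching on plane
for d,l in((w,ws),(e,es)):
    print(np.array([atz(d,u,.012) for u in l]), np.mean([atz(d,u,.012) for u in l],0))
E
```

```text
head top (array([ 0.4802, -0.2777,  0.1085]), [np.float64(0.00032940483228065487), np.float64(0.0003294048322807599)])
[ 0.4755 -0.2815  0.112 ]
[ 0.4782 -0.2721  0.112 ]
spare (array([ 0.5497, -0.291 ,  0.1097]), [np.float64(0.0005563088099308576), np.float64(0.0005563088099309207)])
bore (array([0.5277, 0.0514, 0.0669]), [np.float64(0.0022558230609566535), np.float64(0.0012516471425982325), np.float64(0.001647496456306575)]) (array([0.529 , 0.0505, 0.0668]), [np.float64(0.0006344862529129737), np.float64(0.0006344862529130467)])
[[0.5666 0.0968 0.012 ]
 [0.5889 0.0368 0.012 ]
 [0.4901 0.0046 0.012 ]
 [0.471  0.0654 0.012 ]] [0.5291 0.0509 0.012 ]
[[0.5691 0.0968 0.012 ]
 [0.5884 0.0358 0.012 ]
 [0.4924 0.0052 0.012 ]
 [0.472  0.0667 0.012 ]] [0.5305 0.0511 0.012 ]
```

The measurements hold together:
- **Head top:** z ≈ 0.11, as expected.
- **Spare:** about 71 mm from the post.
- **Holder:** bore at (0.529,0.051), yaw ≈ 0.315, rim ≈ 0.067.

Next I'll turn the gripper a quarter turn and look at the post from above.

carry_out([
  [0,0,-0.24,-0.93,-0.38,-0.1,-1],
  [0,0,-0.24,-0.93,-0.38,-0.1,-1],
  [0,0,-0.24,-0.93,-0.38,-0.1,-1],
  [0,0,-0.24,-0.93,-0.38,-0.1,-1],
  [0,0,-0.24,-0.93,-0.38,-0.1,-1],
])

```text
t: 0.65
tool_pos: [0.5356, -0.2183, 0.2545]
tool_rot: [-1.308, -2.856, -0.0]
contact_force: [0.3, 0.0, 0.5]
opening: 0.0854
grip_force: 0.0
```

carry_out([
  [0,0,-0.26,-0.09,-0.18,-0.02,-1],
  [0,0,-0.26,-0.09,-0.18,-0.02,-1],
  [0,0,-0.26,-0.09,-0.18,-0.02,-1],
  [0,0,-0.26,-0.09,-0.18,-0.02,-1],
  [0,0,-0.26,-0.09,-0.18,-0.02,-1],
])

```text
t: 1.15
tool_pos: [0.5127, -0.2728, 0.2602]
tool_rot: [-0.188, -3.135, -0.001]
contact_force: [0.5, 0.4, -0.3]
opening: 0.0856
grip_force: 0.0
```

```bash
cat >> h.py <<'E'
def move(pos,head):
    """numbers for a row: TCP to pos, tool x heading head (rad), tool straight down"""
    o=get_obs(); Rt=Rn.from_rotvec(o['tool_rot']).as_matrix()
    Rd=np.array([[np.cos(head),np.sin(head),0],[np.sin(head),-np.cos(head),0],[0,0,-1]])
    rv=Rn.from_matrix(Rt.T@Rd).as_rotvec()/np.pi; sh=Rt.T@(np.array(pos)-o['tool_pos'])/.3
    print('tcp',o['tool_pos'],'head',np.arctan2(Rt[1,0],Rt[0,0]),'z',Rt[:,2]); print('row',np.round(rv,4),np.round(sh,4))
E
python3 - <<'E'
from h import *
d=snap('wrist','w1'); print(proj(d,[.4802,-.2777,.112]),proj(d,[.5497,-.291,.112])); print(get_obs()['tool_pos'],get_obs()['tool_rot'],get_obs()['t'])
E
```

```text
[[318.00241717 145.77035799]] [[313.13872675 222.52784809]]
[ 0.51278821 -0.27262461  0.26014316] [-1.81171960e-01 -3.13567109e+00 -7.57609036e-04] 1.2
```

View pics/w1.png

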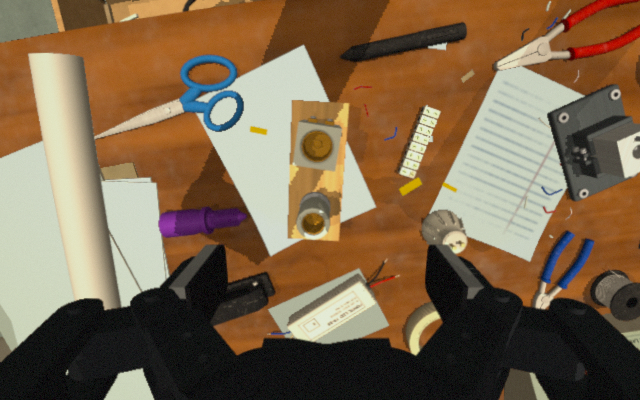

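The wrist view shows the square head at about (318,145), the spare at (313,218), and the rack nearly upright in the picture. I'll enlarge it to get the yaw.

```bash
python3 - <<'E'
from h import *
im=load('w1')['img'][95:195,270:370]
cv2.imwrite('pics/c.png',cv2.resize(im,(600,600),interpolation=cv2.INTER_CUBIC))
E
```

```text
(no output)
```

View pics/c.png

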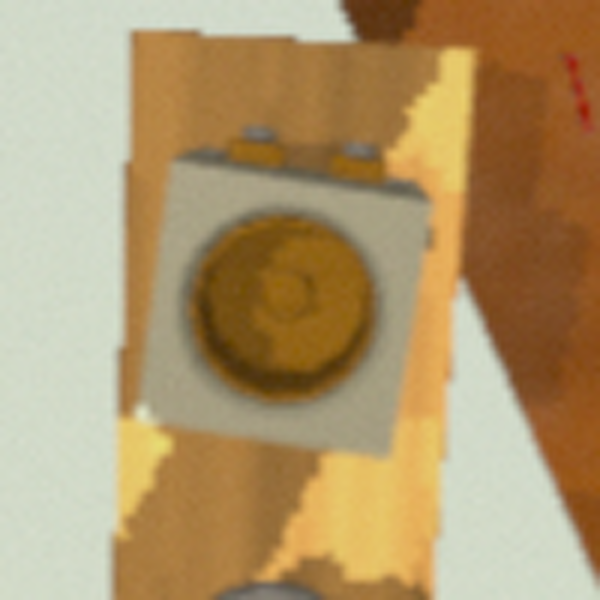

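Top-face corners in the crop are (178,158), (430,205), (390,457) and (140,415), with the terminals along the upper edge, towards the robot. From these I get the position and yaw.

```bash
python3 - <<'E'
from h import *
np.set_printoptions(precision=4,suppress=True)
d=load('w1')
P=np.array([atz(d,(270+x/6-.4,95+y/6-.4),.112) for x,y in((178,158),(430,205),(390,457),(140,415))])
print(P,P.mean(0),[np.linalg.norm(P[i]-P[i-1]) for i in range(4)])
c=P.mean(0)
xd=(P[2]+P[3]-P[0]-P[1]);yd=(P[1]+P[2]-P[0]-P[3])
# picture right = world +y?
yaws=np.arctan2(xd[1],xd[0]),np.arctan2(-yd[0],yd[1]);print('yaw',yaws)
yaw=np.mean(yaws)
print(atz(d,(312.7,218),.112))
c2=(c+[.4802,-.2777,.11])/2;print(c2)
move([c[0],c[1],.14],np.pi+yaw)
E
```

```text
[[ 0.4573 -0.2909  0.112 ]
 [ 0.4681 -0.256   0.112 ]
 [ 0.5039 -0.2659  0.112 ]
 [ 0.4932 -0.3016  0.112 ]] [ 0.4806 -0.2786  0.112 ] [np.float64(0.037505405665125585), np.float64(0.03654507272286713), np.float64(0.037047933098829734), np.float64(0.0372978824830044)]
yaw (np.float64(-0.27847082401160067), np.float64(-0.29471766476775163))
[ 0.5453 -0.2908  0.112 ]
[ 0.4804 -0.2782  0.111 ]
tcp [ 0.5128 -0.2726  0.2601] head 3.0261656784389706 z [-0.0007  0.0005 -1.    ]
row [ 0.0001 -0.0002  0.0545] [ 0.1039 -0.0324  0.4005]
```

carry_out([
  [0,0,0.0545,0.104,-0.032,0.1,-1],
  [0,0,0.0545,0.104,-0.032,0.25,-1],
  [0,0,0.0545,0.104,-0.032,0.4,-1],
  [0,0,0.0545,0.104,-0.032,0.4,-1],
])

```text
t: 1.6
tool_pos: [0.4765, -0.2749, 0.1328]
tool_rot: [-0.465, -3.094, -0.011]
contact_force: [-1.0, 0.9, -1.4]
opening: 0.0853
grip_force: 0.0
```

```bash
python3 - <<'E'
from h import *
move([.4805,-.2783,.074],np.pi-.287)
E
```

```text
tcp [ 0.4764756  -0.27488173  0.1328258 ] head 2.8431850611949523 z [-0.01160767  0.00893106 -0.99989274]
row [ 0.0017 -0.0044 -0.0036] [-0.0189 -0.008   0.1958]
```

carry_out([
  [0,0,0,0,0,0,-1],
  [0,0,0,0,0,0,-1],
])

```text
t: 1.8
tool_pos: [0.4826, -0.2793, 0.1438]
tool_rot: [0.464, 3.103, -0.004]
contact_force: [0.8, 0.0, 0.5]
opening: 0.0854
grip_force: 0.0
```

```bash
python3 - <<'E'
from h import *
move([.4805,-.2783,.074],np.pi-.287)
E
```

```text
tcp [ 0.48258658 -0.27927645  0.14382681] head 2.844967999683021 z [ 0.0037373  -0.00291994 -0.99998875]
row [-0.0005  0.0014 -0.0031] [0.0086 0.0015 0.2327]
```

carry_out([
  [0,0,-0.003,0,0,0.1,-1],
  [0,0,-0.003,0,0,0.18,-1],
  [0,0,-0.003,0,0,0.22,-1],
  [0,0,-0.003,0,0,0.22,-1],
  [0,0,-0.003,0,0,0.22,-1],
])

```text
t: 2.3
tool_pos: [0.4821, -0.279, 0.0766]
tool_rot: [0.449, 3.107, -0.002]
contact_force: [0.1, -0.7, -0.5]
opening: 0.0853
grip_force: 0.0
```

```bash
python3 - <<'E'
from h import *
move([.4805,-.2783,.074],np.pi-.287)
E
```

```text
tcp [ 0.48213579 -0.27898007  0.07662845] head 2.8548398912906623 z [ 0.00232455 -0.0017879  -0.9999957 ]
row [-0.0003  0.0009  0.0001] [0.0059 0.0006 0.0087]
```

carry_out([
  [0,0,0,0.003,0,0.005,0],
  [0,0,0,0.003,0,0.005,0.5],
  [0,0,0,0.003,0,0.005,1],
  [0,0,0,0.003,0,0.005,1],
  [0,0,0,0.003,0,0.005,1],
], force=50)

```text
t: 2.8
tool_pos: [0.4806, -0.2783, 0.074]
tool_rot: [0.449, 3.108, -0.001]
contact_force: [1.1, -0.7, 3.0]
opening: 0.0375
grip_force: 51.0
```

carry_out([
  [0,0,0,0,0,0,1],
  [0,0,0,0,0,0,1],
  [0,0,0,0,0,0,1],
  [0,0,0,0,0,0,1],
  [0,0,0,0,0,0,1],
])

```text
t: 3.3
tool_pos: [0.4806, -0.2783, 0.074]
tool_rot: [0.449, 3.108, -0.001]
contact_force: [-0.7, 1.0, 5.9]
opening: 0.0372
grip_force: 51.2
```

```bash
python3 - <<'E'
from h import *
move([.4805,-.2783,.18],np.pi-.287); o=get_obs();print(o['opening'],o['grip_force'],o['contact_force'])
E
```

```text
tcp [ 0.48060426 -0.27829894  0.07397372] head 2.854855362169982 z [ 1.08256229e-03 -7.92646911e-04 -9.99999100e-01]
row [-0.0001  0.0004  0.0001] [-1.000e-04 -3.000e-04 -3.534e-01]
0.037169057360517614 51.19250535964966 [-0.69073939  1.03308358  5.85036935]
```

carry_out([
  [0,0,0,0,0,-0.05,1],
  [0,0,0,0,0,-0.13,1],
  [0,0,0,0,0,-0.22,1],
  [0,0,0,0,0,-0.31,1],
  [0,0,0,0,0,-0.4,1],
])

```text
t: 3.8
tool_pos: [0.4794, -0.2774, 0.1938]
tool_rot: [-0.449, -3.108, -0.001]
contact_force: [1.4, 0.4, -2.3]
opening: 0.0377
grip_force: 50.5
```

carry_out([
  [0,0,0,0,0,-0.03,1],
  [0,0,0,0,0,-0.04,1],
  [0,0,0,0,0,-0.04,1],
])

```text
t: 4.1
tool_pos: [0.4796, -0.2776, 0.2041]
tool_rot: [-0.449, -3.108, -0.001]
contact_force: [-0.2, 0.4, -1.9]
opening: 0.0373
grip_force: 50.6
```

```bash
python3 - <<'E'
from h import *
move([.529,.051,.205],np.pi+.315); o=get_obs();print(o['opening'],o['grip_force'],o['contact_force'],o['q'])
E
```

```text
tcp [ 0.47959707 -0.27755364  0.20406742] head 2.8549236903036364 z [-0.0013269   0.00100091 -0.99999862]
row [ 0.0003 -0.0004 -0.1915] [ 0.1517  1.0971 -0.0022]
0.03728844989094743 50.63156247138977 [-0.24429405  0.37458349 -1.8970406 ] [-6.58926025e-01 -9.70089977e-02  1.80603998e+00 -2.12431387e-05
  1.43422361e+00 -1.94305002e+00]
```

```bash
python3 - <<'E'
from h import *
move([.596,.073,.205],np.pi+.315)
E
```

```text
tcp [ 0.47959707 -0.27755364  0.20406742] head 2.8549236903036364 z [-0.0013269   0.00100091 -0.99999862]
row [ 0.0003 -0.0004 -0.1915] [-0.0418  1.2305 -0.0025]
```

carry_out([
  [0,0,-0.02,-0.005,0.07,0,1],
  [0,0,-0.05,-0.01,0.18,0,1],
  [0,0,-0.08,-0.017,0.3,0,1],
  [0,0,-0.11,-0.02,0.42,0,1],
  [0,0,-0.13,-0.025,0.54,0,1],
])

```text
t: 4.6
tool_pos: [0.5321, -0.1229, 0.2025]
tool_rot: [0.195, -3.132, -0.003]
contact_force: [0.3, -0.0, -2.2]
opening: 0.0377
grip_force: 50.7
```

```bash
python3 - <<'E'
from h import *
move([.596,.073,.205],np.pi+.315)
E
```

```text
tcp [ 0.5321369  -0.12291974  0.20249469] head -3.0171508200521853 z [-0.00391963  0.00149661 -0.9999912 ]
row [ 0.0007 -0.0011 -0.0607] [-0.2923  0.6216 -0.0082]
```

carry_out([
  [0,0,-0.02,-0.05,0.12,0,1],
  [0,0,-0.04,-0.11,0.25,0,1],
  [0,0,-0.06,-0.18,0.38,0,1],
  [0,0,-0.06,-0.24,0.5,0,1],
  [0,0,-0.06,-0.28,0.57,0,1],
])

```text
t: 5.1
tool_pos: [0.5949, 0.0581, 0.2024]
tool_rot: [0.488, -3.099, -0.002]
contact_force: [-0.7, -0.8, -1.1]
opening: 0.0376
grip_force: 50.9
```

carry_out([
  [0,0,0,0,0,0,1],
  [0,0,0,0,0,0,1],
  [0,0,0,0,0,0,1],
])

```text
t: 5.4
tool_pos: [0.5949, 0.0544, 0.2038]
tool_rot: [0.484, -3.102, -0.0]
contact_force: [-0.1, 0.8, -1.7]
opening: 0.0371
grip_force: 50.9
```

```bash
python3 - <<'E'
from h import *
d=snap('wrist','w2'); move([.529,.051,.205],np.pi+.315)
p=proj(d,[.529,.051,.067])[0];print(p)
x,y=int(p[0])-60,max(0,int(p[1])-50); print(x,y)
cv2.imwrite('pics/d.png',cv2.resize(d['img'][y:y+150,x-40:x+160],(800,600),interpolation=cv2.INTER_CUBIC))
E
```

```text
tcp [0.59506286 0.0542484  0.20416529] head -2.832767967978204 z [-1.65419654e-03 -2.44094761e-04 -9.99998602e-01]
row [ 0.0001 -0.0005 -0.002 ] [ 0.2131  0.0566 -0.0024]
[348.84835621 109.11192658]
288 59
```

View pics/d.png

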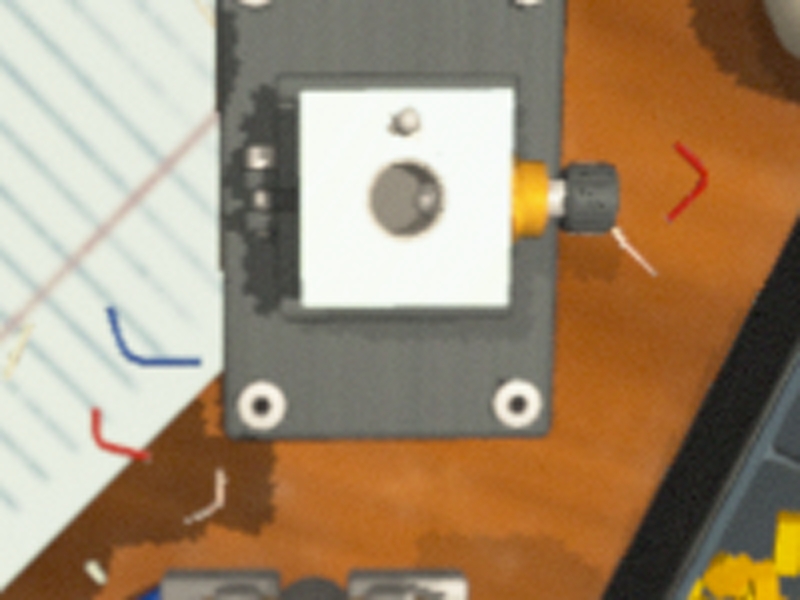

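The rim and bore show clearly: bore at crop (406,198), pin at (404,122). The rim corners are (299,90), (515,87), (511,305) and (299,308), and the plunger is on the +y side.

```bash
python3 - <<'E'
from h import *
np.set_printoptions(precision=4,suppress=True)
d=load('w2');e=load('side0');f=lambda x,y:(248+x/4-.4,59+y/4-.4)
for z in(.065,.070,.075):
    C=np.array([atz(d,f(*p),z) for p in((299,90),(515,87),(511,305),(299,308))])
    print(z,atz(d,f(406,198),z),C.mean(0),[round(np.linalg.norm(C[i]-C[i-1])*1e3,1) for i in range(4)])
v=(C[2]+C[3]-C[0]-C[1]);u=C[1]+C[2]-C[0]-C[3];print('yaw',np.arctan2(v[1],v[0]),np.arctan2(-u[0],u[1]))
s1,s2=[atz(d,f(*p),.012) for p in((262,405),(517,404))];print('yaw screws',np.arctan2(-(s2-s1)[0],(s2-s1)[1]))
p=atz(d,f(404,122),.0765);b=atz(d,f(406,198),.067);print('pin',p,b,np.arctan2(*(b-p)[1::-1]),np.linalg.norm((b-p)[:2]))
print(tri([(e,(285,264.2)),(d,f(406,198))]))
move([.529,.051,.205],np.pi+.315)
E
```

```text
0.065 [0.5281 0.0511 0.065 ] [0.5284 0.0512 0.065 ] [np.float64(43.5), np.float64(43.5), np.float64(43.5), np.float64(44.3)]
0.07 [0.5282 0.0507 0.07  ] [0.5285 0.0508 0.07  ] [np.float64(42.7), np.float64(42.7), np.float64(42.7), np.float64(43.5)]
0.075 [0.5283 0.0504 0.075 ] [0.5286 0.0505 0.075 ] [np.float64(41.9), np.float64(41.9), np.float64(41.9), np.float64(42.7)]
yaw 0.3162190443160874 0.32431789710749437
yaw screws 0.3137131581926926
pin [0.5149 0.0454 0.0765] [0.5282 0.0509 0.067 ] 0.39692657792468383 0.014413901283136115
(array([0.5285, 0.0512, 0.0673]), [np.float64(0.00046070977577717374), np.float64(0.00046070977577733724)])
tcp [0.5951 0.0542 0.2042] head -2.832767967978204 z [-0.0017 -0.0002 -1.    ]
row [ 0.0001 -0.0005 -0.002 ] [ 0.2131  0.0566 -0.0024]
```

Holder axis (0.5285,0.051), yaw 0.317, rim between 0.067 and 0.073. Now I'll move over it and lower to just above the pin.

carry_out([
  [0,0,-0.003,0.05,0.015,0,1],
  [0,0,-0.003,0.11,0.03,0,1],
  [0,0,-0.003,0.17,0.045,0,1],
  [0,0,-0.003,0.215,0.056,0.05,1],
  [0,0,-0.003,0.215,0.056,0.1,1],
])

```text
t: 5.95
tool_pos: [0.5282, 0.0506, 0.1751]
tool_rot: [-0.497, 3.101, -0.001]
contact_force: [0.5, -0.7, -1.7]
opening: 0.0375
grip_force: 50.9
```

carry_out([
  [0,0,0,0,0,0.05,1],
  [0,0,0,0,0,0.06,1],
  [0,0,0,0,0,0.06,1],
  [0,0,0,0,0,0.06,1],
])

```text
t: 6.35
tool_pos: [0.5298, 0.0515, 0.1575]
tool_rot: [-0.5, 3.101, -0.0]
contact_force: [0.5, -0.5, -2.1]
opening: 0.0377
grip_force: 50.9
```

```bash
python3 - <<'E'
from h import *
s=snap('scene','s3');e=snap('side','e3');move([.5285,.051,.155],np.pi+.317)
print(get_obs()['contact_force'])
o=get_obs()['tool_pos'];foot=o-[0,0,.066];fl=o-[0,0,.020]
print(proj(s,[foot,fl,[.5285,.051,.07]]),proj(e,[foot,fl,[.5285,.051,.07]]))
c=lambda im,x,y:cv2.resize(im[y:y+75,x:x+50],(400,600),interpolation=cv2.INTER_CUBIC)
cv2.imwrite('pics/e.png',np.hstack([c(s['img'],250,140),c(e['img'],260,205)]))
E
```

```text
tcp [0.53000106 0.05157229 0.15799201] head -2.821936505724524 z [ 1.43467023e-03 -1.74195888e-05 -9.99998971e-01]
row [-0.0001  0.0004  0.0008] [ 0.0054 -0.0002  0.01  ]
[-0.68974614 -0.17384805 -1.77818912]
[[273.62011624 186.9093891 ]
 [273.02755107 172.41801339]
 [273.6126371  193.85700291]] [[283.74930189 253.85350581]
 [282.25204623 233.85981093]
 [285.24955797 263.03719993]]
```

View pics/e.png

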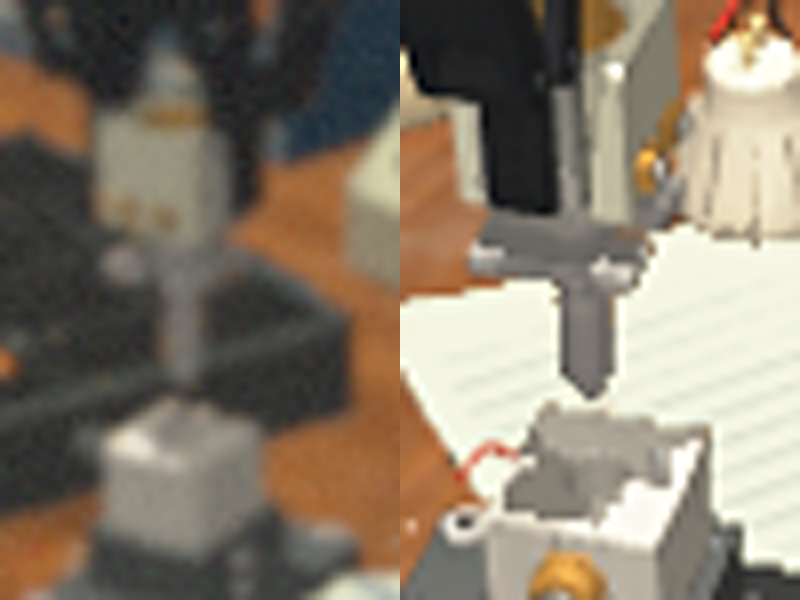

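In the side view the shank tip is at (284.4,254) against a predicted (283.7,253.9). In the scene view it is at (272.9,188), with the same bias as the bore there. So the post is straight and centred to about 1 mm, and the terminals face the pin side. I'll start down gently.

carry_out([
  [0,0,0,0.003,0,0.015,1],
  [0,0,0,0.004,0,0.035,1],
  [0,0,0,0.004,0,0.05,1],
  [0,0,0,0.004,0,0.06,1],
  [0,0,0,0.004,0,0.06,1],
])

```text
t: 6.95
tool_pos: [0.5275, 0.0512, 0.1382]
tool_rot: [0.5, -3.1, -0.0]
contact_force: [0.2, -0.2, -2.1]
opening: 0.0375
grip_force: 50.9
```

carry_out([
  [0,0,0,0,0,0.005,1],
  [0,0,0,0,0,0.01,1],
  [0,0,0,0,0,0.015,1],
  [0,0,0,0,0,0.02,1],
  [0,0,0,0,0,0.02,1],
])

```text
t: 7.45
tool_pos: [0.5279, 0.0512, 0.1329]
tool_rot: [0.5, -3.101, -0.0]
contact_force: [-0.7, -0.3, -2.3]
opening: 0.0371
grip_force: 50.9
```

```bash
python3 - <<'E'
from h import *
move([.5285,.051,.13],np.pi+.317);o=get_obs();print(o['contact_force'],o['wrist_torque'])
E
```

```text
tcp [0.52785774 0.05122235 0.13285844] head -2.821967675198003 z [-4.60218183e-04  4.06074996e-05 -9.99999893e-01]
row [ 0.0001 -0.0001  0.0008] [-0.0018 -0.0014  0.0095]
[-0.68492965 -0.32469414 -2.33894778] [-0.03040398  0.01359348 -0.04149322]
```

carry_out([
  [0,0,0,0,0,0.005,1],
  [0,0,0,0,0,0.01,1],
  [0,0,0,0,0,0.015,1],
  [0,0,0,0,0,0.02,1],
  [0,0,0,0,0,0.02,1],
])

```text
t: 7.95
tool_pos: [0.5282, 0.0516, 0.127]
tool_rot: [-0.5, 3.101, 0.001]
contact_force: [1.0, 2.1, -2.5]
opening: 0.0374
grip_force: 50.8
```

carry_out([
  [0,0,0,0,0,0.004,1],
  [0,0,0,0,0,0.008,1],
  [0,0,0,0,0,0.012,1],
  [0,0,0,0,0,0.012,1],
])

```text
t: 8.35
tool_pos: [0.5282, 0.0516, 0.1234]
tool_rot: [-0.5, 3.101, 0.001]
contact_force: [2.0, 4.4, -1.1]
opening: 0.037
grip_force: 50.9
```

There is a slight sideways force (+x, +y), so the bore is pushing the post that way. I'll yield in that direction.

carry_out([
  [0,0,0,-0.0015,0.0015,0,1],
  [0,0,0,-0.003,0.003,0,1],
  [0,0,0,-0.003,0.003,0,1],
  [0,0,0,-0.003,0.003,0,1],
])

```text
t: 8.75
tool_pos: [0.5284, 0.052, 0.1234]
tool_rot: [0.5, -3.101, 0.001]
contact_force: [0.3, 0.7, -2.1]
opening: 0.0376
grip_force: 50.9
```

```bash
python3 - <<'E'
from h import *
move([.5285,.051,.12],np.pi+.317);o=get_obs();print(o['contact_force'],o['wrist_torque'])
E
```

```text
tcp [0.52837779 0.05195029 0.12335168] head -2.8219631871114847 z [-6.93686495e-04 -9.17937985e-04 -9.99999338e-01]
row [-0.0002 -0.0003  0.0008] [ 0.0006 -0.0031  0.0112]
[ 0.25385576  0.66108301 -2.14687502] [ 0.14385228 -0.11117839 -0.08146296]
```

carry_out([
  [0,0,0,0,0,0.003,1],
  [0,0,0,0,0,0.006,1],
  [0,0,0,0,0,0.009,1],
  [0,0,0,0,0,0.012,1],
])

```text
t: 9.15
tool_pos: [0.5286, 0.052, 0.1198]
tool_rot: [0.5, -3.101, 0.001]
contact_force: [0.2, -0.2, -1.3]
opening: 0.0379
grip_force: 51.0
```

carry_out([
  [0,0,0,0,0,0.003,1],
  [0,0,0,0,0,0.006,1],
  [0,0,0,0,0,0.006,1],
])

```text
t: 9.45
tool_pos: [0.529, 0.052, 0.1187]
tool_rot: [-0.5, 3.101, -0.001]
contact_force: [0.1, -2.4, 1.7]
opening: 0.0375
grip_force: 51.3
```

carry_out([
  [0,0,0,0,0,0.003,1],
  [0,0,0,0,0,0.006,1],
  [0,0,0,0,0,0.006,1],
])

```text
t: 9.75
tool_pos: [0.5291, 0.0521, 0.1175]
tool_rot: [-0.5, 3.101, -0.001]
contact_force: [-0.2, -1.9, 5.3]
opening: 0.0373
grip_force: 51.8
```

The plunger has met the taper, as expected (rim ≈ 0.067). I'll carry on in small steps.

carry_out([
  [0,0,0,0,0,0.003,1],
  [0,0,0,0,0,0.006,1],
  [0,0,0,0,0,0.006,1],
])

```text
t: 10.05
tool_pos: [0.5292, 0.0521, 0.1159]
tool_rot: [-0.5, 3.1, -0.001]
contact_force: [-1.8, -1.9, 5.5]
opening: 0.0374
grip_force: 51.9
```

carry_out([
  [0,0,0,0,0,0.003,1],
  [0,0,0,0,0,0.006,1],
  [0,0,0,0,0,0.006,1],
])

```text
t: 10.35
tool_pos: [0.529, 0.0521, 0.1131]
tool_rot: [-0.5, 3.1, -0.001]
contact_force: [0.5, -3.1, 1.6]
opening: 0.0371
grip_force: 51.3
```

```bash
python3 - <<'E'
from h import *
move([.5285,.051,.12],np.pi+.317);o=get_obs();print(o['contact_force'],o['wrist_torque'])
E
```

```text
tcp [0.5290199  0.0520814  0.11314276] head -2.8218868593213067 z [ 1.25601190e-03 -7.17582617e-04 -9.99998954e-01]
row [-0.0003  0.0003  0.0009] [ 0.0028 -0.0029 -0.0229]
[ 0.45471525 -3.14750459  1.58212557] [-0.55440913 -0.09128294  0.00102076]
```

Past the taper and now riding the shank. Next, down to just above the pin.

carry_out([
  [0,0,0,0,0,0.005,1],
  [0,0,0,0,0,0.01,1],
  [0,0,0,0,0,0.015,1],
  [0,0,0,0,0,0.02,1],
  [0,0,0,0,0,0.02,1],
])

```text
t: 10.85
tool_pos: [0.5288, 0.052, 0.106]
tool_rot: [-0.5, 3.101, -0.001]
contact_force: [3.6, -4.1, -1.0]
opening: 0.0376
grip_force: 51.0
```

carry_out([
  [0,0,0,0,0,0.005,1],
  [0,0,0,0,0,0.01,1],
  [0,0,0,0,0,0.015,1],
  [0,0,0,0,0,0.02,1],
  [0,0,0,0,0,0.02,1],
])

```text
t: 11.35
tool_pos: [0.5287, 0.0521, 0.1002]
tool_rot: [-0.5, 3.101, -0.001]
contact_force: [3.8, -5.8, -1.8]
opening: 0.0376
grip_force: 51.1
```

```bash
python3 - <<'E'
from h import *
s=snap('scene','s4');e=snap('side','e4');move([.5285,.051,.0875],np.pi+.317);o=get_obs();print(o['contact_force'],o['wrist_torque'])
c=lambda im,x,y:cv2.resize(im[y:y+75,x:x+50],(400,600),interpolation=cv2.INTER_CUBIC)
cv2.imwrite('pics/f.png',np.hstack([c(s['img'],250,150),c(e['img'],260,215)]))
E
```

```text
tcp [0.52869786 0.05205196 0.0999956 ] head -2.822018219144786 z [ 6.56208040e-04 -6.11361209e-04 -9.99999598e-01]
row [-0.0003  0.0001  0.0008] [ 0.0017 -0.0031  0.0417]
[ 3.12058336 -4.73903149 -1.44564678] [-1.11001028 -0.78349061 -0.02209492]
```

View pics/f.png

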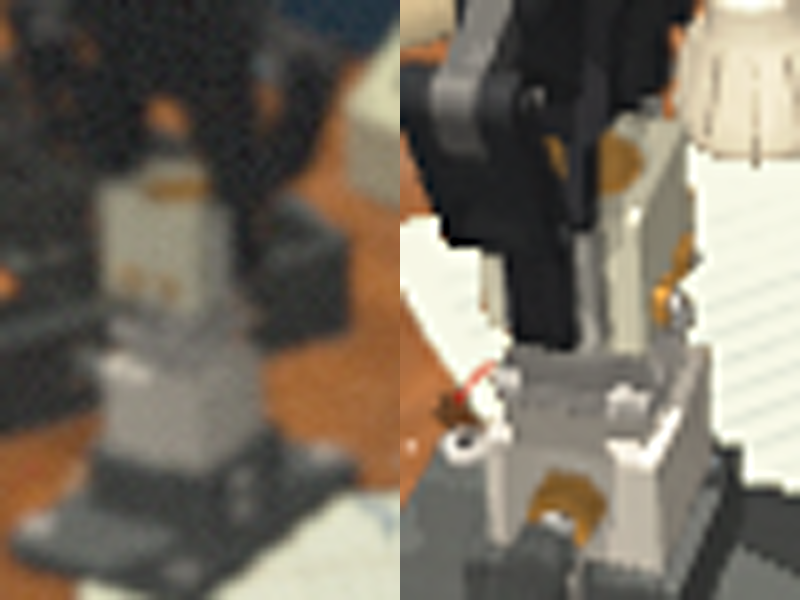

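Both views show the flange square over the rim with the notch side above the pin. I'll yield slightly in +x and continue down.

carry_out([
  [0,0,0,-0.0017,-0.001,0.003,1],
  [0,0,0,-0.0017,-0.001,0.006,1],
  [0,0,0,-0.0017,-0.001,0.009,1],
  [0,0,0,-0.0017,-0.001,0.012,1],
  [0,0,0,-0.0017,-0.001,0.012,1],
])

```text
t: 11.95
tool_pos: [0.529, 0.0521, 0.0967]
tool_rot: [0.5, -3.101, 0.0]
contact_force: [1.9, -4.4, -0.0]
opening: 0.0378
grip_force: 51.5
```

carry_out([
  [0,0,0,0,0,0.003,1],
  [0,0,0,0,0,0.006,1],
  [0,0,0,0,0,0.009,1],
  [0,0,0,0,0,0.009,1],
])

```text
t: 12.35
tool_pos: [0.529, 0.0521, 0.0939]
tool_rot: [0.5, -3.101, 0.0]
contact_force: [3.2, -5.8, 0.1]
opening: 0.0377
grip_force: 51.5
```

carry_out([
  [0,0,0,0,0,0.002,1],
  [0,0,0,0,0,0.004,1],
  [0,0,0,0,0,0.006,1],
  [0,0,0,0,0,0.006,1],
])

```text
t: 12.75
tool_pos: [0.5284, 0.0521, 0.091]
tool_rot: [0.5, -3.1, 0.0]
contact_force: [3.2, -5.8, -5.4]
opening: 0.0375
grip_force: 50.9
```

carry_out([
  [0,0,0,0,0,0.002,1],
  [0,0,0,0,0,0.004,1],
  [0,0,0,0,0,0.006,1],
  [0,0,0,0,0,0.006,1],
])

```text
t: 13.15
tool_pos: [0.5284, 0.0521, 0.0901]
tool_rot: [0.5, -3.1, -0.0]
contact_force: [-0.3, -5.7, 1.3]
opening: 0.0382
grip_force: 51.8
```

carry_out([
  [0,0,0,0,0,0.002,1],
  [0,0,0,0,0,0.004,1],
  [0,0,0,0,0,0.004,1],
])

```text
t: 13.45
tool_pos: [0.5285, 0.0521, 0.0902]
tool_rot: [0.5, -3.099, -0.0]
contact_force: [-4.2, -6.0, 8.2]
opening: 0.0376
grip_force: 52.5
```

It was drawn down at about 0.091 and then stopped firmly at 0.090, which fits a rim at 0.070. I'll press a touch more to confirm the stop.

carry_out([
  [0,0,0,0,0,0.001,1],
  [0,0,0,0,0,0.002,1],
  [0,0,0,0,0,0.002,1],
])

```text
t: 13.75
tool_pos: [0.5287, 0.0521, 0.0901]
tool_rot: [0.5, -3.1, 0.0]
contact_force: [-5.1, -5.5, 10.0]
opening: 0.0373
grip_force: 52.7
```

```bash
python3 - <<'E'
from h import *
s=snap('scene','s5');e=snap('side','e5');move([.5285,.051,.0902],np.pi+.317);o=get_obs();print(o['contact_force'],o['wrist_torque'])
c=lambda im,x,y:cv2.resize(im[y:y+75,x:x+50],(400,600),interpolation=cv2.INTER_CUBIC)
cv2.imwrite('pics/g.png',np.hstack([c(s['img'],250,155),c(e['img'],260,215)]))
E
```

```text
tcp [0.5286966  0.05209091 0.09013242] head -2.8217441008857684 z [-1.90330405e-03 -4.03407746e-04 -9.99998107e-01]
row [ 0.0001 -0.0006  0.0009] [ 0.0018 -0.0032 -0.0002]
[-5.2021429  -5.90178578 10.54365854] [-1.06484078  0.70763744  0.03886879]
```

View pics/g.png

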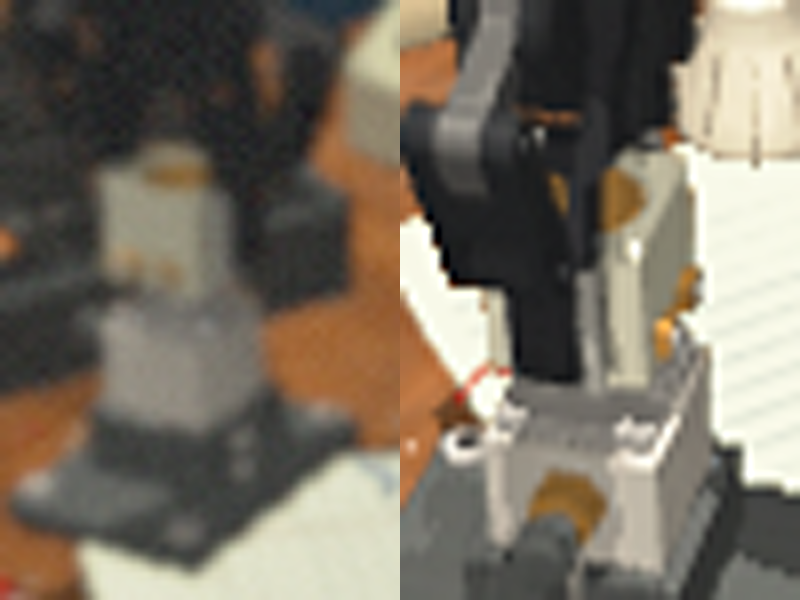

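The side view shows the flange down on the rim with the pin in the notch, and it's stopped solid at 10 N. I'll relax the push, then release.

carry_out([
  [0,0,0,0,0,-0.003,1],
  [0,0,0,0,0,-0.006,1],
  [0,0,0,0,0,-0.007,1],
])

```text
t: 14.15
tool_pos: [0.5285, 0.0521, 0.0901]
tool_rot: [0.5, -3.1, 0.0]
contact_force: [1.0, -6.0, -2.1]
opening: 0.0374
grip_force: 51.3
```

carry_out([
  [0,0,0,0,0,0,0.4],
  [0,0,0,0,0,0,0],
  [0,0,0,0,0,0,-0.5],
  [0,0,0,0,0,0,-1],
  [0,0,0,0,0,0,-1],
])

```text
t: 14.65
tool_pos: [0.5289, 0.0527, 0.0909]
tool_rot: [0.5, -3.101, -0.002]
contact_force: [-0.4, -0.1, 0.2]
opening: 0.0834
grip_force: 0.0
```

carry_out([
  [0,0,0,0,0,0,-1],
  [0,0,0,0,0,0,-1],
  [0,0,0,0,0,-0.03,-1],
  [0,0,0,0,0,-0.1,-1],
  [0,0,0,0,0,-0.2,-1],
])

```text
t: 15.15
tool_pos: [0.5279, 0.0523, 0.1506]
tool_rot: [0.499, -3.098, -0.001]
contact_force: [0.4, -0.2, 0.1]
opening: 0.0855
grip_force: 0.0
```

carry_out([
  [0,0,0,0,0,-0.1,-1],
  [0,0,0,-0.1,0,-0.25,-1],
  [0,0,0,-0.2,0,-0.25,-1],
  [0,0,0,-0.25,0,-0.25,-1],
  [0,0,0,-0.25,0,-0.25,-1],
])

```text
t: 15.65
tool_pos: [0.6018, 0.0762, 0.2273]
tool_rot: [-0.501, 3.1, -0.0]
contact_force: [-0.3, -2.0, 0.7]
opening: 0.0856
grip_force: 0.0
```

```bash
python3 - <<'E'
from h import *
s=snap('scene','s6');e=snap('side','e6');w=snap('wrist','w6');o=get_obs();print(o['contact_force'],o['tool_pos'],o['t'])
for d in(s,e,w): print(proj(d,[[.5285,.051,.128],[.5285,.051,.07]]))
p=proj(w,[.5285,.051,.128])[0].astype(int);x,y=max(0,p[0]-50),max(0,p[1]-75)
c=lambda im,x,y,w,h:cv2.resize(im[y:y+h,x:x+w],(400,600),interpolation=cv2.INTER_CUBIC)
cv2.imwrite('pics/i.png',np.hstack([c(e['img'],255,215,60,90),c(w['img'],x,y,100,150)]))
E
```

```text
[ 0.40266301 -0.36426393  0.16724749] [0.59962576 0.07565308 0.22585593] 15.8
[[272.86473309 175.81295972]
 [273.6126371  193.85700291]]
[[283.44479558 238.42559445]
 [285.24955797 263.03719993]]
[[327.14230476  91.65603068]
 [326.91946474  94.64008905]]
```

View pics/i.png

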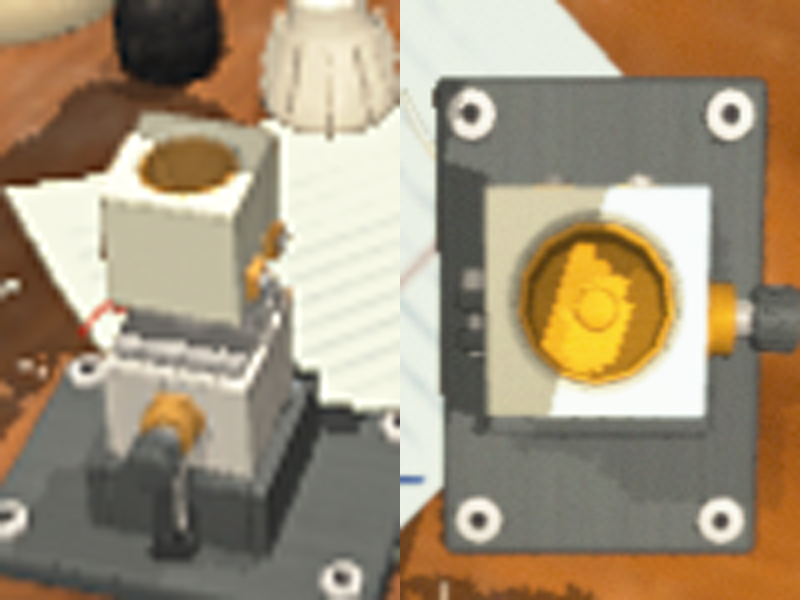

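The post stands upright and square to the holder, its flange flat on the rim, the pin in the notch, and the gripper well clear. I'll hand it in.

```bash
python3 -c "
from station import finish_job
print(finish_job())"
```

```text
the job is handed in; nothing more can be done
None
```

The square lampholder post is in the holder, pin in the notch and flange flat on the rim; by feel the plunger snapped into the groove, with no more than about 11 N of push, and the job is handed in at about 16 s.

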